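# Eject the yellow display module from the trainer dock

### The arm

A 6-joint arm with a two-finger parallel gripper is mounted at the origin on the work surface. World frame = base frame: x ahead of the robot, y to its left, z up, the work surface at z = 0. Lengths are in m, angles in rad, forces in N, time in s.
With the tool pointing down it reaches from about 0.3 to 0.775 m from the base axis. Payload 14.6 kg.
Tool frame: the origin (TCP) lies midway between the tips of the shut fingers; the grasp point (between the pads) lies 19 mm behind it (bot.grip_point_offset is the distance from the TCP to the grasp point, in m); z points along the fingers, y is the direction in which the jaws open and shut (so a half turn about z gives the same grasp; the last joint's range is limited). The gripper opens to 94 mm and grips with 3 to 60 N. Pads are 16 mm wide; open, the fingers measure 119 mm over their backs; the gripper's body (75 mm by 177 mm) begins 78 mm behind the grasp point.
Start: joints at [1.278, 0.3, 1.521, -0, 1.321, -0.067], TCP at [0.123, 0.536, 0.205] pointing down, gripper open.
Joint ranges: [-3.03, 3.03], [-0.79, 2.21], [0.23, 2.52], [-1.04, 4.18], [0, 3.07], [-2.55, 2.55]. Speed limits (rad/s): [2.22, 2.22, 2.57, 3.14, 3.14, 3.14].

### API

Orientations are given as a rotation vector (axis times angle).
In Python, from bench import bot gives the robot as it stands.
- The arm moves only by the tool drive_tool, never from a script. Its argument "motion" is one flat list of numbers, 4 for each row, row after row: the shift along the tool's x, y, z in mm, then the turn about the tool's z in degrees. In form: [tx, ty, tz, spin, tx, ty, tz, spin, ...]. A call has 1 to 8 rows; each row shifts and turns the pose as measured when the row begins, along the tool's axes as they then stand; what a row does not reach is not made up. A row lasts 1/10 s, in which the tool goes at most 50 mm and 8.59 degrees, less where a joint would pass 70% of its speed; a pose out of reach is approached as far as the arm can. A call is refused whole if a number of a shift passes 50 or a number of a turn 8.59, either way. A call with a gripper value outside its range is refused whole. "jaw" is the closure, from 0 (fully open) to 1 (shut), set as the call begins (left out, the last holds). The fingers move at their own pace and stop on an object; the grip force is fixed at half the most. Time passes only in rows, so rows that do not move let the fingers close. It gives the time, the measured TCP pose, the force and the opening at its end, in the units of the state.
- bot.get_obs(): the state, without advancing time (a new reading comes with each control period).
- bot.grab_frame(name): name is "scene" or "top" or "wrist"; returns the picture (400x640x3 uint8, blue, green, red); there is no depth.
- bot.calibration(name): a dict with "fx", "fy", "cx", "cy" (pixels), "cam_to_world" (4x4, takes a point from camera to world coordinates). Camera axes: x right, y down, z forward; pixel columns grow to the right and rows downward; lengths in m; the calibration is good to about 2 mm. A picture is of the moment at which its call begins: read the wrist's pose just before it. calibration takes no time and is no camera call; for the wrist camera it gives the pose at the moment of the call.
- bot.hand_in(): hands the job in, once; it reports no verdict.
The state is a dict: "t": time; "joint_pos": joint angles; "qvel": joint speeds; "joint_efforts": joint torques, N m; "eef_pos": TCP position; "eef_rot": TCP orientation; "contact_force": force on the tool from outside, world axes, zero at the start; "torque": the same for the moment, N m; "gripper_width": finger opening in m.
Only numpy, scipy, OpenCV 4.12 (cv2) and the standard library are available. Lean on these libraries where they do the work, as an engineer would, in place of code of your own. Each camera call takes 0.05 s, during which the arm holds its last target.

### The job

Two plug-in modules sit sunk in the wells of the white module dock, where they cannot be gripped. Push the red ejector key of the yellow module's well fully down so that its pin lifts the module up out of the well, let go of the key, then grip the raised yellow module and set it down gently, upright, inside the green tray. Leave the blue module seated in its well.

Things in the scene. Friction and masses are not known exactly. Their poses are not given: they have to be found in the camera images.
- dock: White-topped box, 240 (x) x 220 (y) x 70 mm high, fixed. Origin: centre of underside; -x side towards the robot. Deck at z 70 mm. Two wells, 38 mm square, 26 deep, centres x +40, y +35 and -35 mm. Each has its own red 28 mm round key in front, at x -40 and the same y: top 26 mm above the deck, goes straight down 20 mm to a hard stop, about 4 N, stays down. The other key stays up.
- yellow_center (a point): Centre (half-way up) of the yellow module, 35 x 35 x 25 mm high, 50 g, white dots on top. z up. Starts in either well, sides parallel to the dock's, top 1 mm below the deck. Its key drives a pin up through the well floor: pressed home, it lifts the module 19 mm; it then stays up, 18 mm proud of the deck (centre 75.5 mm above the dock's origin), still guided by the well.
- blue_center (a point): Centre (half-way up) of the blue module, same size as the yellow one, blue with a white rectangle on top. It starts in the other well and stays there.
- tray_in (a point): Green open parts tray, 140 x 140 mm outside, 24 mm high, walls and floor 4 mm, fixed to the table. This point is the centre of its inner floor; x and y along its sides, z up.
Mind the look-alikes: they are no part of the job. There is more than one size of the part that bears yellow_center; the job needs the smaller. Of the things that look like the part that bears tray_in, the larger one is meant.

How it is judged:
By the outcome, as a careful person would: the job done as asked, in the order asked, and still so for the second after the job is handed in, with the robot touching nothing.
It also fails if it takes over 43 s, if anything falls off the work surface, if the arm or the gripper's body presses on something with over 40 N, if the wrist force passes 120 N, or if a joint passes its speed limit or range.

## Working session

There is one attempt and no reset: what is moved stays moved. The work goes in short steps, Python scripts to look and compute and a tool call to move; the robot and the scene stay as the last step left them, time stands still between calls to the robot, and variables do not carry over. Pictures are saved under pics/ and viewed, and the job is handed in when it is done.

Besides the shell and the picture viewer there is one more tool, called after "Call:" as name(argument=value, ...) on one line, values as JSON. drive_tool: Moves the arm, as the interface text tells. Its arguments: {"type":"object","properties":{"motion":{"type":"array"},"jaw":{"type":"number"}},"required":["motion"]}

```bash
mkdir -p pics; ls; python3 - <<'E'
from bench import bot
import cv2,numpy as np
print(bot.get_obs())
for n in ["scene","top"]:
    im=bot.grab_frame(n); cv2.imwrite(f"pics/{n}0.png",im)
    c=bot.calibration(n); print(n,c)
print(bot.get_obs()['t'])
E
```

```text
pics
{'t': 0.0, 'joint_pos': array([ 1.27836219e+00,  3.00500862e-01,  1.52157774e+00, -1.24962694e-05,
        1.32067739e+00, -6.66262225e-02]), 'qvel': array([-0.00048232, -0.00015809, -0.0004006 ,  0.00090053, -0.00035936,
       -0.00162577]), 'joint_efforts': array([ 9.79449615e-04, -5.31799829e+01, -3.52746570e+01,  7.09049148e-02,
        2.43029022e-02, -6.33859395e-05]), 'eef_pos': array([0.12308766, 0.5357868 , 0.20487141]), 'eef_rot': array([-3.53918197e-01, -3.12139596e+00,  1.80127987e-03]), 'contact_force': array([-0.53198198,  0.09752491, -0.03757074]), 'torque': array([-0.03279319, -0.00594665, -0.01586455]), 'gripper_width': 0.09380736294372001}
scene {'fx': 474.8456401525553, 'fy': 474.8456401525553, 'cx': 322.59730857197894, 'cy': 200.08339578936074, 'cam_to_world': array([[-0.90072104,  0.28732583, -0.32579975,  0.9249336 ],
       [ 0.43391429,  0.6304882 , -0.64358607,  0.58555699],
       [ 0.020494  , -0.72106068, -0.69256877,  0.86160223],
       [ 0.        ,  0.        ,  0.        ,  1.        ]])}
top {'fx': 428.6146997843537, 'fy': 428.6146997843537, 'cx': 315.3244561249533, 'cy': 203.28158886691503, 'cam_to_world': array([[ 0.17122771, -0.96238409,  0.21094534,  0.348376  ],
       [-0.98523034, -0.16758338,  0.03517096, -0.15586485],
       [ 0.00150297, -0.21385199, -0.97686492,  1.09217435],
       [ 0.        ,  0.        ,  0.        ,  1.        ]])}
0.1
```

View pics/scene0.png

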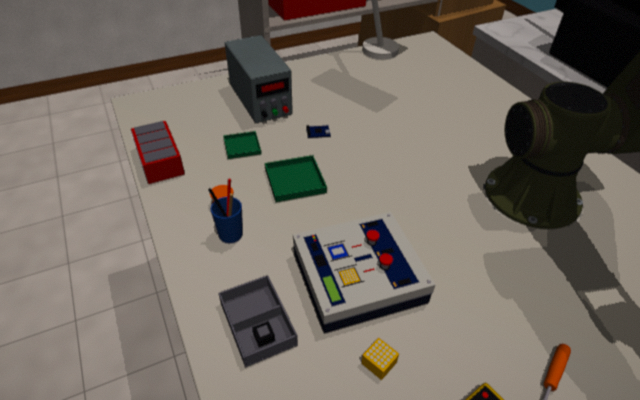

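View pics/top0.png

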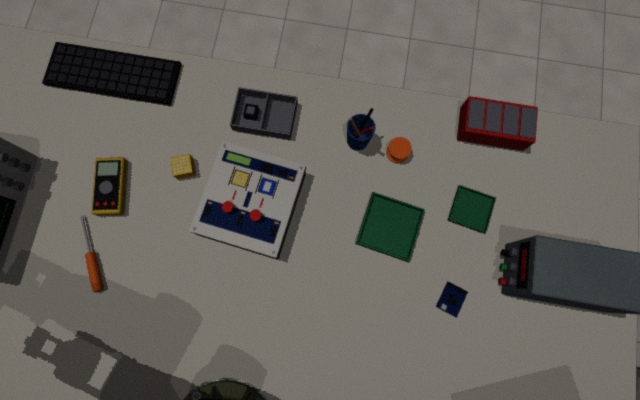

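The top view shows these candidates:
- **Yellow module:** in the dock well at (240,178), or the loose, larger one at (181,166). I choose the dock one.
- **Tray:** large green at (391,226), or small green at (472,208). I choose the large one.
- **Red key:** (228,207) on the yellow side, or (255,215) on the blue side. I choose the first.

Next I'll measure these and check a crop.

```bash
cat > h.py <<'E'
from bench import bot
import cv2,numpy as np
def ray(n,uv,z,c=None):
    c=c or bot.calibration(n); T=c["cam_to_world"]
    d=T[:3,:3]@np.array([(uv[0]-c["cx"])/c["fx"],(uv[1]-c["cy"])/c["fy"],1]); o=T[:3,3]
    return o+d*(z-o[2])/d[2]
def proj(n,p,c=None):
    c=c or bot.calibration(n); T=np.linalg.inv(c["cam_to_world"]); q=T[:3,:3]@np.array(p)+T[:3,3]
    return np.array([c["fx"]*q[0]/q[2]+c["cx"],c["fy"]*q[1]/q[2]+c["cy"]])
def blobs(im,lo,hi,amin=20):
    h=cv2.cvtColor(im,cv2.COLOR_BGR2HSV); m=cv2.inRange(h,lo,hi)
    if lo[0]==0 and hi[0]<12: m|=cv2.inRange(h,(170,lo[1],lo[2]),(180,255,255))
    m=cv2.morphologyEx(m,cv2.MORPH_CLOSE,np.ones((3,3)))
    r=[]
    for c in cv2.findContours(m,cv2.RETR_EXTERNAL,cv2.CHAIN_APPROX_NONE)[0]:
        if cv2.contourArea(c)>=amin:
            M=cv2.moments(c); r.append((cv2.contourArea(c),M['m10']/M['m00'],M['m01']/M['m00'],cv2.minAreaRect(c)))
    return sorted(r,key=lambda x:-x[0])
E
python3 - <<'E'
from h import *
for n in ["top","scene"]:
    im=cv2.imread(f"pics/{n}0.png")
    for nm,lo,hi,z in [("yellow",(18,90,60),(33,255,255),.069),("red",(0,150,80),(8,255,255),.096),("green",(60,80,30),(90,255,255),.024),("blue",(105,120,90),(125,255,255),.069)]:
        for b in blobs(im,lo,hi): print(n,nm,np.round(b[:3],1),[np.round(x,1) for x in b[3]],np.round(ray(n,b[1:3],z),4))
im=cv2.imread("pics/top0.png");cv2.imwrite("pics/c1.png",cv2.resize(im[130:270,160:330],None,fx=4,fy=4,interpolation=cv2.INTER_CUBIC))
E
```

```text
top yellow [1545.   107.3  185.5] [array([107.3, 185.8]), array([29. , 59.7]), np.float64(4.4)] [0.5256 0.3937 0.069 ]
top yellow [351.  181.  164.6] [array([181.2, 165. ]), array([19.7, 20.5]), np.float64(80.5)] [0.609  0.2276 0.069 ]
top yellow [190.  240.  178.3] [array([240.1, 178.4]), array([14.9, 14.5]), np.float64(18.4)] [0.5998 0.0755 0.069 ]
top red [1819.   494.1  117.7] [array([501.4, 118.7]), array([71.3, 34.9]), np.float64(9.1)] [ 0.8547 -0.5212  0.096 ]
top red [ 79.  254.9 214.9] [array([255., 215.]), array([9.9, 9.9]), np.float64(45.0)] [0.5114 0.0159 0.096 ]
top red [ 77.  227.1 206.3] [array([227. , 206.5]), array([ 9.2, 10.6]), np.float64(45.0)] [0.5204 0.0851 0.096 ]
top green [2927.   390.1  226.4] [array([390.4, 226.4]), array([56.6, 54.4]), np.float64(18.4)] [ 0.5526 -0.3134  0.024 ]
top green [1368.   471.6  208.7] [array([471.9, 208.8]), array([40.2, 37. ]), np.float64(18.4)] [ 0.6334 -0.5118  0.024 ]
top green [ 36.  503.6 266.3] [array([503.5, 266.5]), array([7., 7.]), np.float64(90.0)] [ 0.5017 -0.6035  0.024 ]
top blue [147.5 266.8 186.3] [array([266.8, 1
[... 789 characters left out ...]
228.2 193.5] [array([226.3, 196.3]), array([ 6.6, 35.1]), np.float64(5.4)] [ 0.7569 -0.2381  0.096 ]
scene red [ 20.5 272.9  86.4] [array([271.8,  86.3]), array([ 3. , 18.4]), np.float64(77.5)] [ 0.4846 -0.6463  0.096 ]
scene green [1936.5  295.   178. ] [array([295.8, 177.6]), array([39.5, 56.1]), np.float64(79.7)] [ 0.5611 -0.3     0.024 ]
scene green [706.  241.7 144.6] [array([242. , 144.4]), array([23.3, 34.4]), np.float64(81.9)] [ 0.6431 -0.4977  0.024 ]
scene green [ 35.  274.5 111.4] [array([274.4, 111.3]), array([8. , 5.8]), np.float64(63.4)] [ 0.4939 -0.6189  0.024 ]
scene blue [173.5 337.4 251.2] [array([337.6, 251.2]), array([13.3, 16.1]), np.float64(71.6)] [0.5922 0.0066 0.069 ]
```

View pics/c1.png

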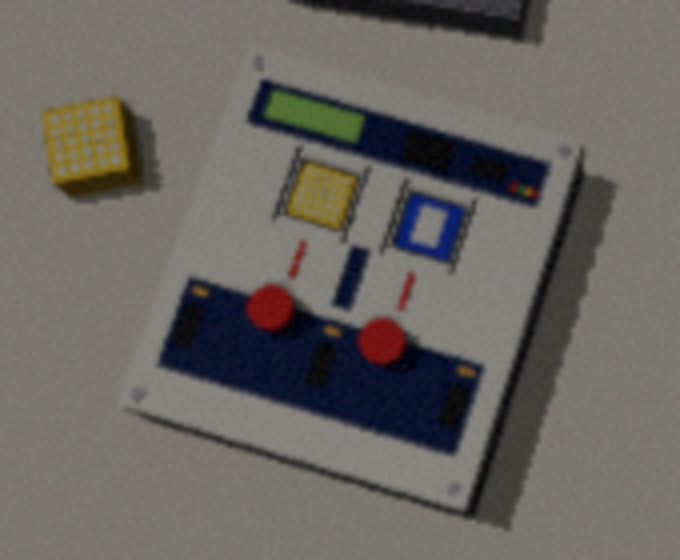

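The crop confirms it: the small yellow module with white dots is in the left (+y) well at crop (322,195), and its key is at crop (270,307). I'll work out the poses and the first move.

```bash
cat >> h.py <<'E'
from scipy.spatial.transform import Rotation as R
def delta(p,yaw=None):
    o=bot.get_obs(); r=R.from_rotvec(o["eef_rot"]); M=r.as_matrix()
    d=M.T@(np.array(p)-o["eef_pos"])*1000
    ya=np.degrees(np.arctan2(M[1,1],M[0,1]))
    print("t",round(o['t'],2),"tcp",np.round(o["eef_pos"],4),"tool y dir deg",round(ya,1),"tilt",round(M[2,2],4),"F",np.round(o["contact_force"],1),"w",round(o["gripper_width"],4))
    print("delta tool mm",np.round(d,1))
    if yaw is not None:
        e=(ya-yaw+90)%180-90 # spin about tool z (down) positive lowers world angle
        print("spin deg",round(e,1))
E
python3 - <<'E'
from h import *
delta([.521,.085,.18],83); 
delta([.521,.085,.18],-7)
print(bot.get_obs()['joint_pos'])
E
```

```text
t 0.1 tcp [0.1231 0.5358 0.2049] tool y dir deg 77.1 tilt -1.0 F [0.2 0.2 1.7] w 0.0937
delta tool mm [-488.8 -350.3   25.3]
spin deg -5.9
t 0.1 tcp [0.1231 0.5358 0.2049] tool y dir deg 77.1 tilt -1.0 F [0.2 0.2 1.7] w 0.0937
delta tool mm [-488.8 -350.3   25.3]
spin deg 84.1
[ 1.27841721e+00  3.00427951e-01  1.52150966e+00  1.53938460e-05
  1.32071684e+00 -6.66180513e-02]
```

Call:
drive_tool(motion=[-20,-14,0,0,-35,-25,0,-1,-35,-25,0,-1,-35,-25,0,-1,-35,-25,0,-1,-35,-25,0,-1,-35,-25,0,-1,-35,-25,0,0], jaw=1)

```text
t: 0.9
eef_pos: [0.3546, 0.2966, 0.2028]
eef_rot: [-0.171, -3.135, 0.007]
contact_force: [1.2, 0.2, 0.6]
gripper_width: 0.0338
```

```bash
python3 - <<'E'
from h import *
delta([.521,.0855,.18],83)
E
```

```text
t 0.9 tcp [0.3546 0.2966 0.2028] tool y dir deg 83.8 tilt -1.0 F [1.2 0.2 0.6] w 0.0338
delta tool mm [-188.4 -191.7   23.2]
spin deg 0.8
```

Call:
drive_tool(motion=[-30,-30,0,0,-30,-30,0,0,-30,-30,0,0,-30,-30,0,0,-30,-30,0,0,-30,-30,0,0,0,0,0,0,0,0,0,0])

```text
t: 1.7
eef_pos: [0.5207, 0.0844, 0.201]
eef_rot: [-0.179, -3.131, 0.008]
contact_force: [0.2, -0.4, -0.1]
gripper_width: 0.0005
```

```bash
python3 - <<'E'
from h import *
delta([.521,.0855,.18],83)
c=bot.calibration("wrist")
im=bot.grab_frame("wrist"); cv2.imwrite("pics/w1.png",im)
for nm,lo,hi,z in [("yellow",(18,90,60),(33,255,255),.069),("red",(0,150,60),(8,255,255),.096),("blue",(105,120,90),(125,255,255),.069)]:
    for b in blobs(im,lo,hi,100): print(nm,np.round(b[:3],1),[np.round(x,1) for x in b[3]],np.round(ray("wrist",b[1:3],z,c),4))
E
```

```text
t 1.7 tcp [0.5207 0.0844 0.201 ] tool y dir deg 83.4 tilt -1.0 F [ 0.2 -0.4 -0.1] w 0.0005
delta tool mm [-0.3  1.2 21. ]
spin deg 0.4
yellow [4110.   610.2  157.6] [array([612.5, 159.5]), array([151.,  53.]), np.float64(90.0)] [0.5182 0.3432 0.069 ]
yellow [3839.   274.2  391.7] [array([241., 390.]), array([404.,  18.]), np.float64(-0.0)] [0.7311 0.0094 0.069 ]
yellow [2851.5  473.2  252.3] [array([473.3, 252.3]), array([57.6, 54. ]), np.float64(64.5)] [0.5952 0.2213 0.069 ]
yellow [181.  314.6 330.2] [array([315., 328.]), array([ 4., 68.]), np.float64(0.0)] [0.6621 0.061  0.069 ]
yellow [176.  327.3 330.8] [array([327. , 328.5]), array([ 4., 69.]), np.float64(0.0)] [0.6642 0.0737 0.069 ]
red [763.  240.2 196.8] [array([240., 197.]), array([30., 32.]), np.float64(90.0)] [0.5109 0.0167 0.096 ]
red [728.  322.5 197.7] [array([322.5, 198. ]), array([30., 31.]), np.float64(90.0)] [0.5194 0.0853 0.096 ]
red [115.5 629.7 118.4] [array([629.5, 118.5]), array([11., 13.]), np.float64(90.0)] [0.4827 0.3343 0.096 ]
blue [334.  250.2 261.2] [array([250. , 262.5]), array([15., 36.]), np.float64(90.0)] [0.5805 0.0083 0.069 ]
```

View pics/w1.png

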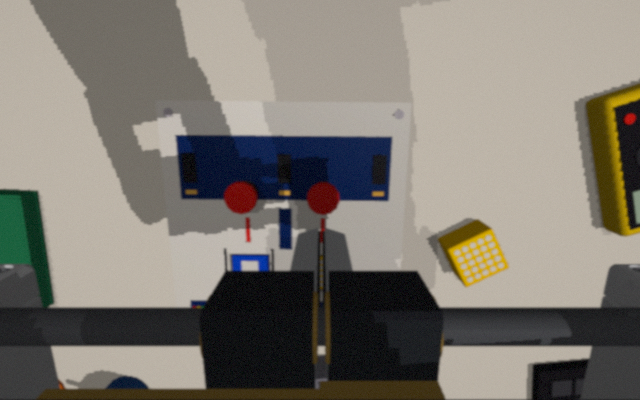

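The wrist view shows the keys at (240,197) for blue and (322,198) for yellow, and the closed fingers are lined up with the yellow one. Going down.

Call:
drive_tool(motion=[0,1,30,0,0,0,30,0,0,0,25,0,0,0,12,0,0,0,0,0])

```text
t: 2.25
eef_pos: [0.518, 0.0903, 0.1025]
eef_rot: [-0.168, -3.134, 0.007]
contact_force: [0.3, -0.1, 0.3]
gripper_width: 0.0002
```

```bash
python3 - <<'E'
from h import *
delta([.520,.0853,.0755],83)
E
```

```text
t 2.25 tcp [0.518  0.0903 0.1025] tool y dir deg 83.8 tilt -1.0 F [ 0.3 -0.1  0.3] w 0.0002
delta tool mm [-2.6 -4.7 27. ]
spin deg 0.8
```

Call:
drive_tool(motion=[-3,-5,0,0.5,0,0,0,0])

```text
t: 2.45
eef_pos: [0.5211, 0.0856, 0.1045]
eef_rot: [-0.181, -3.135, 0.007]
contact_force: [-0.3, -0.6, 1.0]
gripper_width: 0.0
```

```bash
python3 - <<'E'
from h import *
delta([.520,.0853,.0755],83)
E
```

```text
t 2.45 tcp [0.5211 0.0856 0.1045] tool y dir deg 83.4 tilt -1.0 F [-0.3 -0.6  1. ] w 0.0
delta tool mm [ 1.  -0.3 29. ]
spin deg 0.4
```

Call:
drive_tool(motion=[0,0,5,0,0,0,5,0,0,0,5,0,0,0,5,0,0,0,4,0])

```text
t: 2.95
eef_pos: [0.5223, 0.0856, 0.0818]
eef_rot: [0.182, 3.133, -0.006]
contact_force: [-2.2, -0.1, 4.0]
gripper_width: 0.0007
```

```bash
python3 - <<'E'
from h import *
delta([.520,.0853,.0755],83)
E
```

```text
t 2.95 tcp [0.5223 0.0856 0.0818] tool y dir deg 83.4 tilt -1.0 F [-2.2 -0.1  4. ] w 0.0007
delta tool mm [ 2.3 -0.5  6.3]
spin deg 0.4
```

Call:
drive_tool(motion=[2,0,4,0,0,0,4,0,0,0,3,0])

```text
t: 3.25
eef_pos: [0.522, 0.0859, 0.0755]
eef_rot: [0.181, 3.128, -0.005]
contact_force: [-28.8, -3.6, 60.2]
gripper_width: 0.0005
```

```bash
python3 - <<'E'
from h import *
delta([.520,.0853,.0755],83)
E
```

```text
t 3.25 tcp [0.522  0.0859 0.0755] tool y dir deg 83.4 tilt -1.0 F [-28.8  -3.6  60.2] w 0.0005
delta tool mm [ 1.9 -0.8  0. ]
spin deg 0.4
```

The key is at its hard stop (z 75.5 mm, force jumped to 60 N). Releasing it and retreating.

Call:
drive_tool(motion=[0,0,-6,0,0,0,-30,0,0,0,-40,0,30,0,-40,0,30,0,0,0,0,0,0,0], jaw=1)

```text
t: 3.85
eef_pos: [0.4583, 0.0932, 0.1933]
eef_rot: [0.182, 3.132, -0.006]
contact_force: [0.4, -0.4, -1.0]
gripper_width: 0.0004
```

```bash
python3 - <<'E'
from h import *
delta([.6005,.0758,.14],83)
for n in ["top","scene"]:
    im=bot.grab_frame(n); cv2.imwrite(f"pics/{n}1.png",im)
    for nm,lo,hi,z in [("yellow",(18,90,60),(33,255,255),.088),("red",(0,150,80),(8,255,255),.076),("blue",(105,120,90),(125,255,255),.069)]:
        for b in blobs(im,lo,hi): print(n,nm,np.round(b[:3],1),[np.round(x,1) for x in b[3]],np.round(ray(n,b[1:3],z),4))
im=cv2.imread("pics/top1.png");a=cv2.resize(im[150:250,180:320],None,fx=3.5,fy=3.5,interpolation=cv2.INTER_CUBIC)
im=cv2.imread("pics/scene1.png");b=cv2.resize(im[200:300,290:390],None,fx=3.5,fy=3.5,interpolation=cv2.INTER_CUBIC)[:350,:300]
cv2.imwrite("pics/c2.png",np.hstack([a,b]))
E
```

```text
t 3.85 tcp [0.4583 0.0932 0.1933] tool y dir deg 83.3 tilt -1.0 F [ 0.4 -0.4 -1. ] w 0.0004
delta tool mm [-143.    -0.7   54. ]
spin deg 0.3
top yellow [329.  181.6 163.6] [array([182.2, 164. ]), array([18.1, 22.9]), np.float64(80.5)] [0.6069 0.2195 0.088 ]
top yellow [210.  238.6 176.9] [array([238.6, 176.9]), array([15.8, 15.5]), np.float64(16.7)] [0.5978 0.0752 0.088 ]
top yellow [197.5 106.3 183.8] [array([102.8, 183.8]), array([29.1, 62.9]), np.float64(18.4)] [0.526  0.3871 0.088 ]
top red [1871.   494.1  118.1] [array([501.1, 119. ]), array([72. , 35.3]), np.float64(9.2)] [ 0.8639 -0.5285  0.076 ]
top red [ 81.5 254.9 214.9] [array([255., 215.]), array([10., 10.]), np.float64(90.0)] [0.5145 0.0193 0.076 ]
top blue [163.  266.8 186.4] [array([266.7, 186.4]), array([13.6, 13.6]), np.float64(18.4)] [0.5909 0.0062 0.069 ]
scene yellow [1567.   547.4   19.1] [array([553. ,  14.3]), array([30. , 82.8]), np.float64(53.1)] [-0.7089 -0.7007  0.088 ]
scene yellow [1192.5  475.4   78. ] [array([477.7,  69.2]), array([49.9, 84.6]), np.float64(52.9)] [-0.1406 -0.4435  0.088 ]
scene yellow 
[... 695 characters left out ...]
76 ]
scene red [ 98.5 384.8 264.8] [array([384.9, 264.8]), array([12.3, 10.4]), np.float64(18.4)] [0.5216 0.0863 0.076 ]
scene red [ 97.5 372.5 234.9] [array([372.5, 235. ]), array([10., 11.]), np.float64(90.0)] [0.5027 0.0024 0.076 ]
scene red [ 65.5 228.1 194.5] [array([226.2, 196.8]), array([ 6.6, 36.1]), np.float64(4.8)] [ 0.7536 -0.2563  0.076 ]
scene red [ 64.5 271.9  86.6] [array([271.9,  86.7]), array([ 4.1, 20.8]), np.float64(77.5)] [ 0.4764 -0.6782  0.076 ]
scene red [ 23.  484.8 394.5] [array([485. , 394.5]), array([5., 6.]), np.float64(90.0)] [0.5117 0.3955 0.076 ]
scene blue [176.  337.5 251.3] [array([337.6, 251.2]), array([12.9, 17. ]), np.float64(76.0)] [0.5923 0.0068 0.069 ]
```

View pics/c2.png

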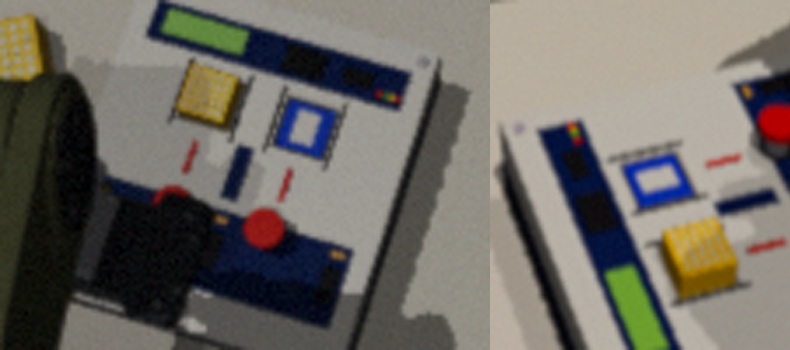

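The yellow module is raised: its side face shows in the scene crop at (700,260). The blue module is still seated. Moving above the yellow one with the jaws open.

Call:
drive_tool(motion=[-20,0,0,0,-30,0,0,0,-30,0,0,0,-30,0,0,0,-28,0,10,0,0,0,20,0,0,0,0,0], jaw=0.3)

```text
t: 4.65
eef_pos: [0.6062, 0.0746, 0.1548]
eef_rot: [-0.184, -3.134, 0.008]
contact_force: [0.4, -0.1, -0.2]
gripper_width: 0.0527
```

```bash
python3 - <<'E'
from h import *
delta([.6005,.0758,.073],83)
c=bot.calibration("wrist")
im=bot.grab_frame("wrist"); cv2.imwrite("pics/w2.png",im)
E
```

```text
t 4.65 tcp [0.6062 0.0746 0.1548] tool y dir deg 83.3 tilt -1.0 F [ 0.4 -0.1 -0.2] w 0.0527
delta tool mm [ 5.6  0.9 81.8]
spin deg 0.3
```

View pics/w2.png

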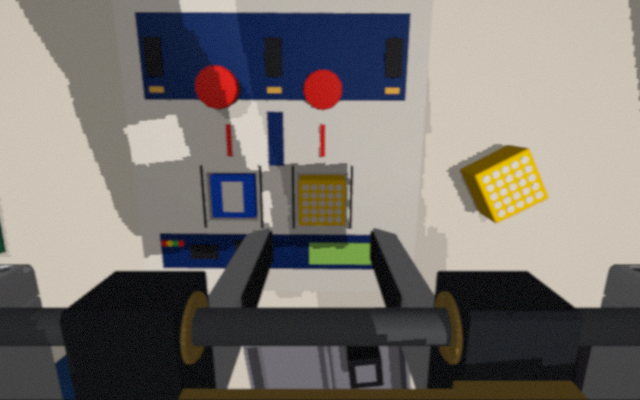

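The yellow module at (323,200) is centred between the fingers, at columns 255 and 390, and square to them. Going down in two stages.

Call:
drive_tool(motion=[5,1,0,0,0,0,15,0,0,0,15,0,0,0,15,0,0,0,10,0,0,0,0,0])

```text
t: 5.3
eef_pos: [0.6013, 0.0766, 0.1007]
eef_rot: [0.183, 3.132, -0.006]
contact_force: [0.0, 0.5, 0.3]
gripper_width: 0.0658
```

```bash
python3 - <<'E'
from h import *
delta([.6005,.0758,.073],83)
E
```

```text
t 5.3 tcp [0.6013 0.0766 0.1007] tool y dir deg 83.3 tilt -1.0 F [0.  0.5 0.3] w 0.0658
delta tool mm [ 0.8 -0.8 27.7]
spin deg 0.3
```

Call:
drive_tool(motion=[1,-1,9,0,0,0,9,0,0,0,8,0,0,0,0,0])

```text
t: 5.7
eef_pos: [0.6006, 0.0757, 0.0738]
eef_rot: [0.183, 3.13, -0.006]
contact_force: [0.2, -0.1, -0.7]
gripper_width: 0.0661
```

```bash
python3 - <<'E'
from h import *
delta([.6005,.0758,.073],83)
E
```

```text
t 5.7 tcp [0.6006 0.0757 0.0738] tool y dir deg 83.3 tilt -1.0 F [ 0.2 -0.1 -0.7] w 0.0661
delta tool mm [0.1 0.1 0.8]
spin deg 0.3
```

Call:
drive_tool(motion=[0,0,0,0,0,0,0,0,0,0,0,0,0,0,0,0,0,0,0,0,0,0,0,0,0,0,0,0,0,0,0,0], jaw=0.85)

```text
t: 6.5
eef_pos: [0.6012, 0.0757, 0.0749]
eef_rot: [0.183, 3.129, -0.006]
contact_force: [0.2, 0.6, 0.0]
gripper_width: 0.0346
```

```bash
python3 - <<'E'
from h import *
delta([.6005,.0758,.073],83)
E
```

```text
t 6.5 tcp [0.6012 0.0757 0.0749] tool y dir deg 83.3 tilt -1.0 F [0.2 0.6 0. ] w 0.0346
delta tool mm [0.7 0.1 1.9]
spin deg 0.3
```

The grip stopped at 34.6 mm, which is the module's width. Lifting straight up, slowly at first.

Call:
drive_tool(motion=[0,0,-6,0,0,0,-8,0,0,0,-10,0,0,0,-20,0,0,0,-20,0,0,0,-20,0,0,0,-15,0,0,0,0,0])

```text
t: 7.3
eef_pos: [0.6007, 0.0761, 0.1833]
eef_rot: [0.183, 3.126, -0.005]
contact_force: [0.3, -0.4, -0.6]
gripper_width: 0.0349
```

```bash
python3 - <<'E'
from h import *
for n in ["scene","wrist"]:
    im=bot.grab_frame(n); cv2.imwrite(f"pics/{n}3.png",im)
a=cv2.imread("pics/scene3.png"); b=cv2.imread("pics/wrist3.png")
cv2.imwrite("pics/c3.png",np.hstack([cv2.resize(a[100:320,240:440],(400,400)),cv2.resize(b,(400,400))]))
# tray: inner-rim/ outer top outline corners
for n in ["top","scene"]:
    im=cv2.imread(f"pics/{n}0.png"); h=cv2.cvtColor(im,cv2.COLOR_BGR2HSV); m=cv2.inRange(h,(60,80,30),(90,255,255))
    c=max(cv2.findContours(m,cv2.RETR_EXTERNAL,cv2.CHAIN_APPROX_NONE)[0],key=cv2.contourArea)
    q=cv2.approxPolyDP(c,6,True)[:,0]; P=np.array([ray(n,p,.024) for p in q]); print(n,q.tolist(),np.round(P[:,:2],3).tolist(),np.round(P.mean(0),4), np.round(np.linalg.norm(np.roll(P,1,0)-P,axis=1),3))
delta([.553,-.311,.19],83)
E
```

```text
top [[373, 192], [356, 242], [409, 260], [423, 209]] [[0.634, -0.258], [0.499, -0.235], [0.477, -0.371], [0.611, -0.39]] [ 0.5552 -0.3134  0.024 ] [0.134 0.137 0.138 0.136]
scene [[312, 156], [265, 164], [276, 201], [325, 192]] [[0.48, -0.367], [0.613, -0.388], [0.64, -0.239], [0.512, -0.217]] [ 0.5613 -0.3027  0.024 ] [0.153 0.134 0.152 0.13 ]
t 7.4 tcp [0.5999 0.0761 0.1808] tool y dir deg 83.3 tilt -1.0 F [-0.8  0.4 -0.5] w 0.0346
delta tool mm [   1.5 -389.9   -8. ]
spin deg 0.3
```

View pics/c3.png

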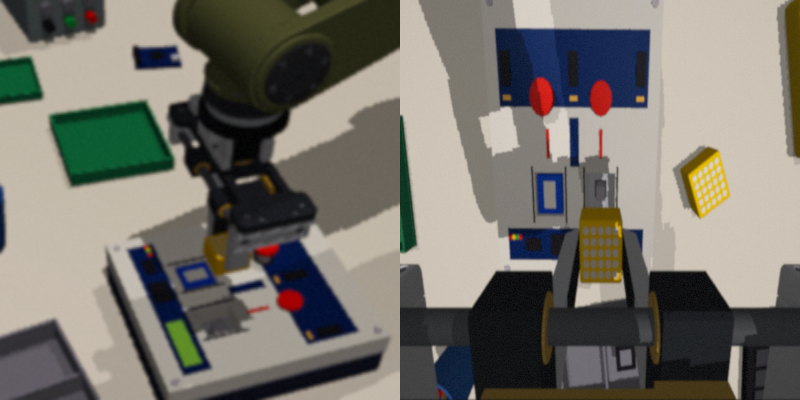

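The module is held at wrist crop (600,245), its well shows empty with the pin up, and blue is still seated. Moving to the tray.

Call:
drive_tool(motion=[0,-25,0,0,0,-40,0,0,0,-40,0,0,0,-40,0,0,0,-40,0,0,0,-40,0,0,0,-40,0,0,0,-40,0,0])

```text
t: 8.2
eef_pos: [0.5606, -0.2325, 0.1726]
eef_rot: [-0.171, -3.132, 0.001]
contact_force: [1.1, 0.5, 0.2]
gripper_width: 0.0348
```

```bash
python3 - <<'E'
from h import *
delta([.555,-.312,.12],81.5)
E
```

```text
t 8.2 tcp [ 0.5606 -0.2325  0.1726] tool y dir deg 83.8 tilt -1.0 F [1.1 0.5 0.2] w 0.0348
delta tool mm [ -3.3 -79.6  52.7]
spin deg 2.3
```

Call:
drive_tool(motion=[0,-30,0,1,-1,-25,0,1,-1,-14,10,0,0,0,20,0,0,0,15,0,0,0,0,0,0,0,0,0])

```text
t: 8.9
eef_pos: [0.5493, -0.3069, 0.1169]
eef_rot: [-0.232, -3.118, -0.006]
contact_force: [0.5, 0.1, 0.1]
gripper_width: 0.0347
```

```bash
python3 - <<'E'
from h import *
delta([.555,-.312,.017],81.5)
for n in ["top","wrist"]:
    im=bot.grab_frame(n); cv2.imwrite(f"pics/{n}4.png",im)
E
```

```text
t 8.9 tcp [ 0.5493 -0.3069  0.1169] tool y dir deg 81.5 tilt -0.9999 F [0.5 0.1 0.1] w 0.0347
delta tool mm [-7.9 -4.5 99.8]
spin deg -0.0
```

View pics/wrist4.png

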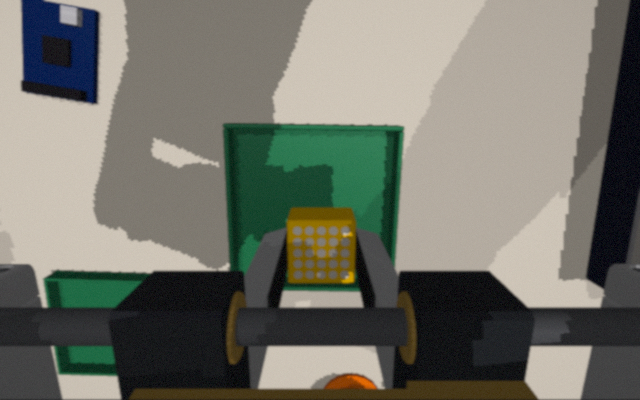

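The held module at (321,245) lines up with the large tray, columns 225–403. Descending.

Call:
drive_tool(motion=[-5,-4,10,0,-2,0,20,0,0,0,20,0,0,0,15,0,0,0,8,0,0,0,0,0,0,0,0,0])

```text
t: 9.7
eef_pos: [0.5579, -0.3129, 0.0431]
eef_rot: [-0.23, -3.124, -0.001]
contact_force: [-0.1, 0.0, -0.2]
gripper_width: 0.0345
```

```bash
python3 - <<'E'
from h import *
delta([.555,-.312,.017],81.5)
E
```

```text
t 9.7 tcp [ 0.5579 -0.3129  0.0431] tool y dir deg 81.6 tilt -1.0 F [-0.1  0.  -0.2] w 0.0345
delta tool mm [ 2.7  0.4 26.1]
spin deg 0.1
```

Call:
drive_tool(motion=[2,0,8,0,0,0,7,0,0,0,4,0,0,0,2,0,0,0,0,0,0,0,0,0])

```text
t: 10.3
eef_pos: [0.5563, -0.3131, 0.0223]
eef_rot: [-0.23, -3.127, 0.001]
contact_force: [-0.4, 0.4, -1.2]
gripper_width: 0.0345
```

```bash
python3 - <<'E'
from h import *
delta([.555,-.312,.017],81.5)
E
```

```text
t 10.3 tcp [ 0.5563 -0.3131  0.0223] tool y dir deg 81.6 tilt -1.0 F [-0.4  0.4 -1.2] w 0.0345
delta tool mm [1.4 0.9 5.3]
spin deg 0.1
```

Call:
drive_tool(motion=[0,0,2,0,0,0,2,0,0,0,0,0])

```text
t: 10.6
eef_pos: [0.5565, -0.3132, 0.0184]
eef_rot: [-0.23, -3.127, 0.001]
contact_force: [-0.2, -0.3, -1.2]
gripper_width: 0.0342
```

Call:
drive_tool(motion=[0,0,1.5,0,0,0,0,0])

```text
t: 10.8
eef_pos: [0.5565, -0.3132, 0.0168]
eef_rot: [-0.23, -3.128, 0.002]
contact_force: [-0.5, -0.0, -0.7]
gripper_width: 0.0348
```

Call:
drive_tool(motion=[0,0,1,0,0,0,0,0])

```text
t: 11.0
eef_pos: [0.5567, -0.3133, 0.0159]
eef_rot: [-0.23, -3.128, 0.002]
contact_force: [-1.0, -0.1, -0.4]
gripper_width: 0.0347
```

Call:
drive_tool(motion=[0,0,1,0,0,0,0,0])

```text
t: 11.2
eef_pos: [0.5567, -0.3134, 0.016]
eef_rot: [-0.23, -3.128, 0.002]
contact_force: [0.0, -0.2, -0.1]
gripper_width: 0.0347
```

Call:
drive_tool(motion=[0,0,1.5,0,0,0,0,0])

```text
t: 11.4
eef_pos: [0.5569, -0.3135, 0.016]
eef_rot: [-0.23, -3.129, 0.003]
contact_force: [-0.3, -0.3, -0.0]
gripper_width: 0.0345
```

The tool stopped at z 16.0 mm despite two more downward steps. That matches the module resting on the floor (16.5 mm expected), and the zero row takes the force off. Releasing gently.

Call:
drive_tool(motion=[0,0,0,0,0,0,0,0,0,0,0,0,0,0,0,0,0,0,0,0,0,0,0,0], jaw=0.4)

```text
t: 12.0
eef_pos: [0.5568, -0.3135, 0.0152]
eef_rot: [-0.23, -3.128, 0.002]
contact_force: [-0.4, 0.1, 0.8]
gripper_width: 0.0564
```

Call:
drive_tool(motion=[0,0,-5,0,0,0,-10,0,0,0,-20,0,0,0,-35,0,0,0,-35,0,0,0,-30,0,40,0,0,0,40,0,0,0])

```text
t: 12.8
eef_pos: [0.4794, -0.3016, 0.1611]
eef_rot: [-0.227, -3.133, 0.006]
contact_force: [-0.0, 0.4, -0.4]
gripper_width: 0.0563
```

Call:
drive_tool(motion=[40,0,0,0,40,0,0,0,20,0,0,0,0,0,0,0,0,0,0,0,0,0,0,0])

```text
t: 13.4
eef_pos: [0.3755, -0.2865, 0.167]
eef_rot: [0.229, 3.127, -0.015]
contact_force: [0.5, 1.2, 0.6]
gripper_width: 0.056
```

```bash
python3 - <<'E'
from h import *
delta([.555,-.312,.017],81.5)
for n,z in [("top",.029),("scene",.029)]:
    im=bot.grab_frame(n); cv2.imwrite(f"pics/{n}5.png",im)
    for b in blobs(im,(18,90,60),(33,255,255),100): print(n,np.round(b[:3],1),[np.round(x,1) for x in b[3]],np.round(ray(n,b[1:3],z),4))
a=cv2.imread("pics/top5.png"); b=cv2.imread("pics/scene5.png")
cv2.imwrite("pics/c5.png",np.hstack([cv2.resize(a[140:280,190:430],(400,233)),cv2.resize(b[140:320,220:440],(400,233))]))
E
```

```text
t 13.4 tcp [ 0.3755 -0.2865  0.167 ] tool y dir deg 81.6 tilt -0.9999 F [0.5 1.2 0.6] w 0.056
delta tool mm [-180.3    2.3  151.3]
spin deg 0.1
top [1584.5  107.4  186. ] [array([107.1, 185.8]), array([29.5, 59.5]), np.float64(3.7)] [0.5313 0.4145 0.029 ]
top [368.5 181.2 165. ] [array([181.4, 166.1]), array([22. , 20.5]), np.float64(80.5)] [0.6184 0.242  0.029 ]
top [187.  390.1 225.1] [array([390. , 225.1]), array([14.8, 14.6]), np.float64(15.9)] [ 0.5549 -0.3122  0.029 ]
scene [927.5 379.5 358. ] [array([379.5, 357.7]), array([31.6, 32.5]), np.float64(39.8)] [0.6222 0.2436 0.029 ]
scene [189.5 294.9 176. ] [array([295. , 176.1]), array([15.5, 14.5]), np.float64(78.7)] [ 0.5602 -0.3023  0.029 ]
scene [140.5 483.9 391.4] [array([484. , 390.5]), array([38., 17.]), np.float64(-0.0)] [0.4847 0.3789 0.029 ]
scene [103.  561.7 218.3] [array([565.5, 218.5]), array([ 9., 23.]), np.float64(90.0)] [0.024  0.1154 0.029 ]
```

View pics/c5.png

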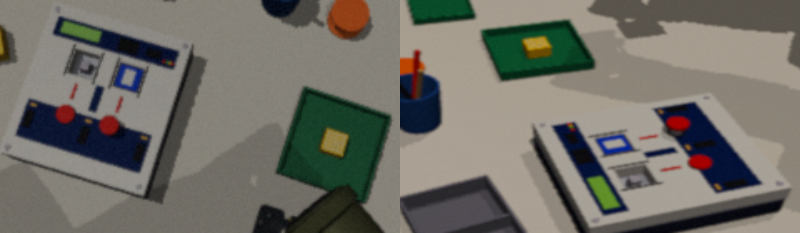

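The yellow module sits upright in the centre of the large tray, at crops (335,143) and (537,46). Blue is seated, blue's key is up, the yellow well is empty and the arm is clear. Handing in.

```bash
python3 - <<'E'
from bench import bot
print(bot.hand_in(), bot.get_obs()['t'])
E
```

```text
the job is handed in; nothing more can be done
the job is handed in; nothing more can be done
```

The yellow module is sitting upright in the middle of the large green tray, and I have handed the job in at about 13.5 s on the robot's clock. No verdict is given at hand-in.

- **What I did:** I pressed the yellow well's key to its hard stop with the fingers shut, let go, and saw the module raised. I then gripped it (the jaws stopped at 34.6 mm), lifted it out, lowered it onto the tray floor, released it and backed away.
- **Last checks:** The top view puts the module at (0.555, -0.312), within about 2 mm of the tray centre I measured. The blue module is still in its well, its key is up, and the arm is clear of everything.
- **Less certain:**
  - The scene camera puts both tray and module about 10 mm away from the top view's position. The module still shows centred in the tray in that view.
  - The wrist force rose to about 67 N (60 N of it vertical) at the key's hard stop. That is under the 120 N wrist limit, and as far as I can tell only the fingertips were touching.
  - I saw no clear force when the module touched the tray floor. I judged contact from the tool stopping at z 16 mm.

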